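Test spacer sleeves on the gauge pin and sort them

TASK

Three look-alike spacer sleeves stand in the file sorter. Take one at a time and leave the others until their turn: slide it gently over the upright gauge pin as far as it goes without forcing it, hold it there for a moment, then put it away - standing upright in the long shallow tray if it went right down to the steel seat, or standing upright in the square cardboard box if it stopped clearly short. Do not move or tip the pencil cup, the bottle or the stapler.

Things in the scene. Friction and masses are not known exactly. Their poses are not given: they have to be found in the camera images.
- sleeve_a: a plain aluminium spacer sleeve (open tube, same at both ends), 30 mm outside diameter, 60 mm long, 21 mm bore at both mouths, 60 g, standing upright in the file sorter; the sleeves look alike, and whether the bore is clear all through must be found out on the pin. Origin: centre of its underside, z up along its axis
- sleeve_b: a plain aluminium spacer sleeve (open tube, same at both ends), 30 mm outside diameter, 60 mm long, 21 mm bore at both mouths, 60 g, standing upright in the file sorter; the sleeves look alike, and whether the bore is clear all through must be found out on the pin. Origin: centre of its underside, z up along its axis
- sleeve_c: a plain aluminium spacer sleeve (open tube, same at both ends), 30 mm outside diameter, 60 mm long, 21 mm bore at both mouths, 60 g, standing upright in the file sorter; the sleeves look alike, and whether the bore is clear all through must be found out on the pin. Origin: centre of its underside, z up along its axis
- sorter: fixed file sorter: white board 110 (x) x 290 (y) x 12 mm thick with four steel dividers, plates lying in its x-z plane, 4 mm thick, at y = -137, -46, 46 and 137 mm, their tops 67 mm above the table. It makes three lanes 87 mm wide along x, open at both ends and above, with one sleeve in each. Origin: centre of the underside
- gauge: fixed gauge: 70 mm square chipboard block 16 mm high, on it a round steel seat plate of 52 mm diameter, 4 mm high, and the upright steel pin in its middle, 18 mm diameter, its tip 42 mm above the seat with the last 5 mm tapering to 12 mm. A sleeve with a clear bore goes down to the seat; a faulty one stops about 20 mm above it. Origin: centre of the underside
- gauge_seat (a point): the point on the pin's axis at the height of the seat plate's top, 20 mm above the table; z points up the pin
- pass_tray: long shallow grey tray for sleeves that pass, fixed, outside 110 (x) x 150 (y) x 22 mm high, walls and floor 4 mm. Origin: centre of the underside
- reject_box: square open cardboard box for sleeves that fail, fixed, outside 110 x 110 x 30 mm high, walls and floor 4 mm. Origin: centre of the underside
- pencil_cup: bystander: black round pencil cup, 68 mm diameter, 90 mm high, pencils up to 155 mm. Origin: centre of the underside
- bottle: bystander: clear bottle, 64 mm diameter, 200 mm high. Origin: centre of the underside
- stapler: bystander: black stapler, 34 (x) x 125 (y) x 62 mm high. Origin: centre of the underside

How it is judged (in metres and radians):
On the way, in this order (a step that is already met when the one before it is completed fails the run):
1. a first sleeve is on the pin as far as it goes, the other two still in their places (within 50 mm) (((distance of each of sleeve_b, sleeve_c from where it was at the start of the episode below 0.05 m and horizontal distance between sleeve_a and gauge_seat below 0.006 m and z of sleeve_a in the frame of gauge_seat below 0.004 m and angle between sleeve_a's own z axis and vertical below 0.17 rad) or (distance of each of sleeve_a, sleeve_c from where it was at the start of the episode below 0.05 m and horizontal distance between sleeve_b and gauge_seat below 0.006 m and z of sleeve_b in the frame of gauge_seat below 0.0245 m and angle between sleeve_b's own z axis and vertical below 0.17 rad) or (distance of each of sleeve_a, sleeve_b from where it was at the start of the episode below 0.05 m and horizontal distance between sleeve_c and gauge_seat below 0.006 m and z of sleeve_c in the frame of gauge_seat below 0.004 m and angle between sleeve_c's own z axis and vertical below 0.17 rad))), for 0.2 s.
2. that sleeve stands in the right container, the other two still in their places (((z of sleeve_a in the frame of pass_tray between 0 and 0.01 m and angle between sleeve_a's own z axis and vertical below 0.15 rad and linear speed of sleeve_a below 0.02 m/s and x of sleeve_a in the frame of pass_tray between -0.042 and 0.042 m and y of sleeve_a in the frame of pass_tray between -0.062 and 0.062 m and distance of each of sleeve_b, sleeve_c from where it was at the start of the episode below 0.05 m) or (z of sleeve_b in the frame of reject_box between 0 and 0.01 m and angle between sleeve_b's own z axis and vertical below 0.15 rad and linear speed of sleeve_b below 0.02 m/s and x of sleeve_b in the frame of reject_box between -0.042 and 0.042 m and y of sleeve_b in the frame of reject_box between -0.042 and 0.042 m and distance of each of sleeve_a, sleeve_c from where it was at the start of the episode below 0.05 m) or (z of sleeve_c in the frame of pass_tray between 0 and 0.01 m and angle between sleeve_c's own z axis and vertical below 0.15 rad and linear speed of sleeve_c below 0.02 m/s and x of sleeve_c in the frame of pass_tray between -0.042 and 0.042 m and y of sleeve_c in the frame of pass_tray between -0.062 and 0.062 m and distance of each of sleeve_a, sleeve_b from where it was at the start of the episode below 0.05 m))), for 0.1 s.
3. a second sleeve is on the pin as far as it goes, the first put away, the third still in its place (((z of sleeve_a in the frame of pass_tray between 0 and 0.01 m and angle between sleeve_a's own z axis and vertical below 0.15 rad and linear speed of sleeve_a below 0.02 m/s and x of sleeve_a in the frame of pass_tray between -0.042 and 0.042 m and y of sleeve_a in the frame of pass_tray between -0.062 and 0.062 m and distance of sleeve_c from where it was at the start of the episode below 0.05 m and horizontal distance between sleeve_b and gauge_seat below 0.006 m and z of sleeve_b in the frame of gauge_seat below 0.0245 m and angle between sleeve_b's own z axis and vertical below 0.17 rad) or (z of sleeve_a in the frame of pass_tray between 0 and 0.01 m and angle between sleeve_a's own z axis and vertical below 0.15 rad and linear speed of sleeve_a below 0.02 m/s and x of sleeve_a in the frame of pass_tray between -0.042 and 0.042 m and y of sleeve_a in the frame of pass_tray between -0.062 and 0.062 m and distance of sleeve_b from where it was at the start of the episode below 0.05 m and horizontal distance between sleeve_c and gauge_seat below 0.006 m and z of sleeve_c in the frame of gauge_seat below 0.004 m and angle between sleeve_c's own z axis and vertical below 0.17 rad) or (z of sleeve_b in the frame of reject_box between 0 and 0.01 m and angle between sleeve_b's own z axis and vertical below 0.15 rad and linear speed of sleeve_b below 0.02 m/s and x of sleeve_b in the frame of reject_box between -0.042 and 0.042 m and y of sleeve_b in the frame of reject_box between -0.042 and 0.042 m and distance of sleeve_c from where it was at the start of the episode below 0.05 m and horizontal distance between sleeve_a and gauge_seat below 0.006 m and z of sleeve_a in the frame of gauge_seat below 0.004 m and angle between sleeve_a's own z axis and vertical below 0.17 rad) or (z of sleeve_b in the frame of reject_box between 0 and 0.01 m and angle between sleeve_b's own z axis and vertical below 0.15 rad and linear speed of sleeve_b below 0.02 m/s and x of sleeve_b in the frame of reject_box between -0.042 and 0.042 m and y of sleeve_b in the frame of reject_box between -0.042 and 0.042 m and distance of sleeve_a from where it was at the start of the episode below 0.05 m and horizontal distance between sleeve_c and gauge_seat below 0.006 m and z of sleeve_c in the frame of gauge_seat below 0.004 m and angle between sleeve_c's own z axis and vertical below 0.17 rad) or (z of sleeve_c in the frame of pass_tray between 0 and 0.01 m and angle between sleeve_c's own z axis and vertical below 0.15 rad and linear speed of sleeve_c below 0.02 m/s and x of sleeve_c in the frame of pass_tray between -0.042 and 0.042 m and y of sleeve_c in the frame of pass_tray between -0.062 and 0.062 m and distance of sleeve_b from where it was at the start of the episode below 0.05 m and horizontal distance between sleeve_a and gauge_seat below 0.006 m and z of sleeve_a in the frame of gauge_seat below 0.004 m and angle between sleeve_a's own z axis and vertical below 0.17 rad) or (z of sleeve_c in the frame of pass_tray between 0 and 0.01 m and angle between sleeve_c's own z axis and vertical below 0.15 rad and linear speed of sleeve_c below 0.02 m/s and x of sleeve_c in the frame of pass_tray between -0.042 and 0.042 m and y of sleeve_c in the frame of pass_tray between -0.062 and 0.062 m and distance of sleeve_a from where it was at the start of the episode below 0.05 m and horizontal distance between sleeve_b and gauge_seat below 0.006 m and z of sleeve_b in the frame of gauge_seat below 0.0245 m and angle between sleeve_b's own z axis and vertical below 0.17 rad))), for 0.2 s.
4. two sleeves stand in the right containers, the third still in its place (((z of sleeve_a in the frame of pass_tray between 0 and 0.01 m and angle between each of sleeve_a, sleeve_b's own z axis and vertical below 0.15 rad and linear speed of each of sleeve_a, sleeve_b below 0.02 m/s and x of sleeve_a in the frame of pass_tray between -0.042 and 0.042 m and y of sleeve_a in the frame of pass_tray between -0.062 and 0.062 m and z of sleeve_b in the frame of reject_box between 0 and 0.01 m and x of sleeve_b in the frame of reject_box between -0.042 and 0.042 m and y of sleeve_b in the frame of reject_box between -0.042 and 0.042 m and distance of sleeve_c from where it was at the start of the episode below 0.05 m) or (z of sleeve_a in the frame of pass_tray between 0 and 0.01 m and angle between each of sleeve_a, sleeve_c's own z axis and vertical below 0.15 rad and linear speed of each of sleeve_a, sleeve_c below 0.02 m/s and x of sleeve_a in the frame of pass_tray between -0.042 and 0.042 m and y of sleeve_a in the frame of pass_tray between -0.062 and 0.062 m and z of sleeve_c in the frame of pass_tray between 0 and 0.01 m and x of sleeve_c in the frame of pass_tray between -0.042 and 0.042 m and y of sleeve_c in the frame of pass_tray between -0.062 and 0.062 m and distance of sleeve_b from where it was at the start of the episode below 0.05 m) or (z of sleeve_b in the frame of reject_box between 0 and 0.01 m and angle between each of sleeve_b, sleeve_c's own z axis and vertical below 0.15 rad and linear speed of each of sleeve_b, sleeve_c below 0.02 m/s and x of sleeve_b in the frame of reject_box between -0.042 and 0.042 m and y of sleeve_b in the frame of reject_box between -0.042 and 0.042 m and z of sleeve_c in the frame of pass_tray between 0 and 0.01 m and x of sleeve_c in the frame of pass_tray between -0.042 and 0.042 m and y of sleeve_c in the frame of pass_tray between -0.062 and 0.062 m and distance of sleeve_a from where it was at the start of the episode below 0.05 m))), for 0.1 s.
5. the third sleeve is on the pin as far as it goes, the other two put away (((z of sleeve_a in the frame of pass_tray between 0 and 0.01 m and angle between each of sleeve_a, sleeve_b's own z axis and vertical below 0.15 rad and linear speed of each of sleeve_a, sleeve_b below 0.02 m/s and x of sleeve_a in the frame of pass_tray between -0.042 and 0.042 m and y of sleeve_a in the frame of pass_tray between -0.062 and 0.062 m and z of sleeve_b in the frame of reject_box between 0 and 0.01 m and x of sleeve_b in the frame of reject_box between -0.042 and 0.042 m and y of sleeve_b in the frame of reject_box between -0.042 and 0.042 m and horizontal distance between sleeve_c and gauge_seat below 0.006 m and z of sleeve_c in the frame of gauge_seat below 0.004 m and angle between sleeve_c's own z axis and vertical below 0.17 rad) or (z of sleeve_a in the frame of pass_tray between 0 and 0.01 m and angle between each of sleeve_a, sleeve_c's own z axis and vertical below 0.15 rad and linear speed of each of sleeve_a, sleeve_c below 0.02 m/s and x of sleeve_a in the frame of pass_tray between -0.042 and 0.042 m and y of sleeve_a in the frame of pass_tray between -0.062 and 0.062 m and z of sleeve_c in the frame of pass_tray between 0 and 0.01 m and x of sleeve_c in the frame of pass_tray between -0.042 and 0.042 m and y of sleeve_c in the frame of pass_tray between -0.062 and 0.062 m and horizontal distance between sleeve_b and gauge_seat below 0.006 m and z of sleeve_b in the frame of gauge_seat below 0.0245 m and angle between sleeve_b's own z axis and vertical below 0.17 rad) or (z of sleeve_b in the frame of reject_box between 0 and 0.01 m and angle between each of sleeve_b, sleeve_c's own z axis and vertical below 0.15 rad and linear speed of each of sleeve_b, sleeve_c below 0.02 m/s and x of sleeve_b in the frame of reject_box between -0.042 and 0.042 m and y of sleeve_b in the frame of reject_box between -0.042 and 0.042 m and z of sleeve_c in the frame of pass_tray between 0 and 0.01 m and x of sleeve_c in the frame of pass_tray between -0.042 and 0.042 m and y of sleeve_c in the frame of pass_tray between -0.062 and 0.062 m and horizontal distance between sleeve_a and gauge_seat below 0.006 m and z of sleeve_a in the frame of gauge_seat below 0.004 m and angle between sleeve_a's own z axis and vertical below 0.17 rad))), for 0.2 s.
At the end, for the whole second after the job is handed in: every sleeve that goes down to the seat stands at rest upright (within about 8 degrees) on the floor of the long shallow tray, and every sleeve that stops short stands so on the floor of the square cardboard box (z of sleeve_a in the frame of pass_tray between 0 and 0.01 m and angle between each of sleeve_a, sleeve_b, sleeve_c's own z axis and vertical below 0.15 rad and linear speed of each of sleeve_a, sleeve_b, sleeve_c below 0.02 m/s and x of sleeve_a in the frame of pass_tray between -0.042 and 0.042 m and y of sleeve_a in the frame of pass_tray between -0.062 and 0.062 m and z of sleeve_b in the frame of reject_box between 0 and 0.01 m and x of sleeve_b in the frame of reject_box between -0.042 and 0.042 m and y of sleeve_b in the frame of reject_box between -0.042 and 0.042 m and z of sleeve_c in the frame of pass_tray between 0 and 0.01 m and x of sleeve_c in the frame of pass_tray between -0.042 and 0.042 m and y of sleeve_c in the frame of pass_tray between -0.062 and 0.062 m); the robot touches nothing.
It fails at once if a held sleeve is forced against the gauge with more than 50 N ((contact force between sleeve_a and gauge above 50 N and contact force between the fingers and sleeve_a above 1 N) or (contact force between sleeve_b and gauge above 50 N and contact force between the fingers and sleeve_b above 1 N) or (contact force between sleeve_c and gauge above 50 N and contact force between the fingers and sleeve_c above 1 N)).
It fails at once if the pencil cup, the bottle or the stapler is moved more than 30 mm or tipped (distance of any of pencil_cup, bottle, stapler from where it was at the start of the episode above 0.03 m or angle between any of pencil_cup, bottle, stapler's own z axis and vertical above 0.35 rad).
It also fails if it takes over 72 s, if anything falls off the work surface, if the arm or the gripper's body presses on something with over 40 N, if the wrist force passes 120 N, or if a joint passes its speed limit or range.

ROBOT

A 6-joint arm with a two-finger parallel gripper is mounted at the origin on the work surface. World frame = base frame: x ahead of the robot, y to its left, z up, the work surface at z = 0. Lengths are in mm, angles in rad, forces in N, time in s.
With the tool pointing down it reaches from about 300 to 875 mm from the base axis. Payload 6.4 kg.
Tool frame: the origin (TCP) lies on the centre line of the jaws, within the pads' length; the fingertips stand bot.nose_length ahead of it and the grasp point (between the pads) lies 2 mm behind it (bot.nose_length is the distance from the TCP to the fingertips, in mm); z points along the fingers, y is the line along which they close (so a half turn about z gives the same grasp; the last joint's range is limited). The gripper opens to 88 mm and grips with 3 to 60 N. Pads are 18 mm wide; open, the fingers measure 123 mm over their backs; the gripper's body (75 mm by 187 mm) begins 45 mm behind the grasp point.
Start: joints at [0.913, 0.181, 1.607, -0, 1.354, -0.206], TCP at [251.028, 517.326, 255.714] pointing down, gripper open.
Joint ranges: [-2.99, 2.99], [-0.89, 2.07], [0.3, 2.58], [-1.14, 4.28], [0, 2.63], [-3.12, 3.12]. Speed limits (rad/s): [2.57, 2.57, 3.01, 3.14, 3.14, 3.14].

INTERFACE

Orientations are given as a unit quaternion [x, y, z, w].
In Python, from rig import bot gives the robot as it stands. The module is installed in compiled form; this text tells all that it offers.
- The arm moves only by the tool play_rows, never from a script. Its arguments are lists of equal length, an entry for each row: "slide": the shift along the world's x, y, z in cm, a list of three; "spin": the turn about the world's z in degrees; "claw": the opening, from -1 (shut) to 1 (fully open). In form: {"slide": [[tx, ty, tz], ...], "spin": [spin, ...], "claw": [claw, ...]}. A call has 1 to 20 rows; each row shifts and turns the commanded pose from where the row before left it; what a row does not reach is not made up. A row lasts 1/12 s, in which the tool goes at most 41.7 mm and 7.16 degrees, less where a joint would pass 70% of its speed; a pose out of reach is approached as far as the arm can. A call is refused whole if a number of a shift passes 4.17 or a number of a turn 7.16, either way. A call with a gripper value outside its range is refused whole. The fingers move at their own pace and stop on an object; "squeeze" is the grip in N (left out, the last holds). Time passes only in rows, so rows that do not move let the fingers close. It gives the time, the measured TCP pose, the force, the opening and the grip force at its end, in the units of the state.
- bot.state(): the state, without advancing time (a new reading comes with each control period).
- bot.camera(name): name is "scene" or "top"; returns the picture (480x640x3 uint8, red, green, blue); there is no depth.
- bot.camera_info(name): a dict with "K" (3x3 intrinsics, pixels), "cam_to_world" (4x4, takes a point from camera to world coordinates). Camera axes: x right, y down, z forward; pixel columns grow to the right and rows downward; lengths in mm; the calibration is good to about 2 mm. A picture is of the moment at which its call begins. camera_info takes no time and is no camera call.
- bot.finish_job(): hands the job in; it is judged then, once.
The state is a dict: "time": time; "q": joint angles; "dq": joint speeds; "effort": joint torques, N m; "position": TCP position; "orientation": TCP orientation; "force": force on the tool from outside, world axes, zero at the start; "ft_torque": the same for the moment, N m; "gripper_width": finger opening in mm; "grasp_force": force on a finger pad.
Only numpy, scipy, OpenCV 4.12 (cv2) and the standard library are available. Lean on these libraries where they do the work, as an engineer would, in place of code of your own. Each camera call takes 0.05 s, during which the arm holds its last target. There are 200 camera calls.

## Working session

There is one attempt and no reset: what is moved stays moved. The work goes in short steps, Python scripts to look and compute and a tool call to move; the robot and the scene stay as the last step left them, time stands still between calls to the robot, and variables do not carry over. Pictures are saved under pics/ and viewed, at most 10 in all, crops included, and the job is handed in when it is done.

Besides the shell and the picture viewer there is one more tool, called after "Emit:" as a command line: name --pt "numbers of a row" for each row, then --argument value for the rest. play_rows: Moves the arm, as the interface text tells. Its arguments: {"type":"object","properties":{"slide":{"type":"array"},"spin":{"type":"array"},"claw":{"type":"array"},"squeeze":{"type":"number"}},"required":["slide","spin","claw"]}

```bash
mkdir -p pics; python3 - <<'E'
from rig import bot
import cv2,numpy as np
for n in("scene","top"):
    im=bot.camera(n); cv2.imwrite(f"pics/{n}0.png",im[:,:,::-1]); i=bot.camera_info(n); print(n,np.round(i["K"],1).tolist(),np.round(i["cam_to_world"],3).tolist())
print(bot.nose_length,bot.state())
E
```

```text
scene [[603.8, 0.0, 321.2], [0.0, 603.8, 245.7], [0.0, 0.0, 1.0]] [[0.161, 0.577, -0.801, 1464.489], [0.987, -0.079, 0.142, -139.662], [0.019, -0.813, -0.582, 723.449], [0.0, 0.0, 0.0, 1.0]]
top [[472.4, 0.0, 316.0], [0.0, 472.4, 244.8], [0.0, 0.0, 1.0]] [[-0.017, -0.976, 0.217, 266.898], [-1.0, 0.017, -0.002, 67.169], [-0.001, -0.217, -0.976, 1142.064], [0.0, 0.0, 0.0, 1.0]]
17.0 {'time': 0.1, 'q': array([ 9.12690687e-01,  1.81437325e-01,  1.60789438e+00,  8.44905161e-06,
        1.35379419e+00, -2.06290478e-01]), 'dq': array([-0.00116658, -0.0023312 , -0.00358902,  0.00121842,  0.0001842 ,
        0.0007486 ]), 'effort': array([ 1.07111020e-03, -4.34818447e+01, -3.42698658e+01,  7.03992206e-02,
        3.39114096e-02, -5.87158320e-05]), 'position': array([250.74170645, 516.95121716, 254.92334368]), 'orientation': array([ 2.23991798e-01,  9.74590728e-01, -6.94397415e-04, -3.24856925e-04]), 'force': array([-1.02219919, -0.6839745 , -0.00880927]), 'ft_torque': array([ 0.05538052, -0.03249852,  0.03725892]), 'grasp_force': 0.0, 'gripper_width': 88.16928562200928}
```

View pics/scene0.png

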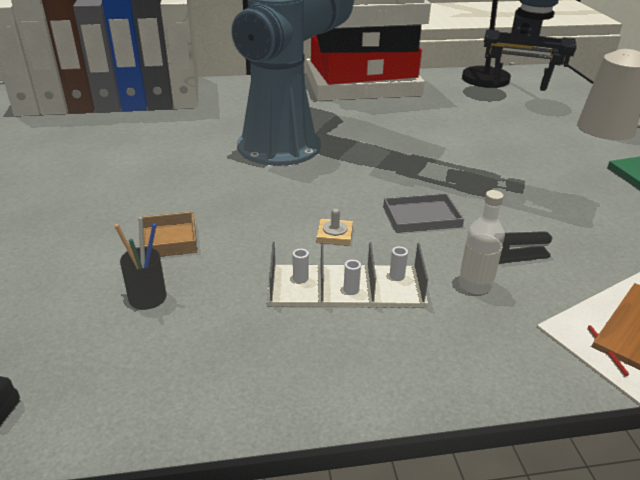

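View pics/top0.png

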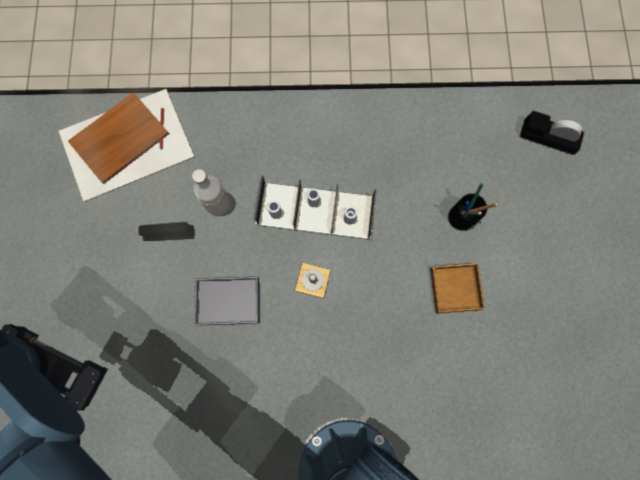

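The scene view shows three sleeves in the sorter (300,265), (352,277), (399,263), with the pin at (335,220). In the top view the sleeves are at (275,210), (314,197), (350,215), the gauge at (313,280), the tray at (228,301) and the box at (457,289). I'll zoom in on these.

```bash
cat > h.py <<'E'
import numpy as np,cv2
from rig import bot
C={n:bot.camera_info(n) for n in("scene","top")}
def ray(n,p):
    K=np.array(C[n]["K"]);T=np.array(C[n]["cam_to_world"])
    d=T[:3,:3]@np.linalg.solve(K,[p[0],p[1],1]); return T[:3,3],d/np.linalg.norm(d)
def plane(n,p,z):
    o,d=ray(n,p); return o+d*(z-o[2])/d[2]
def tri(a,b):  # scene px, top px -> midpoint, gap
    o,d=ray("scene",a);e,f=ray("top",b)
    s=np.linalg.lstsq(np.c_[d,-f],e-o,rcond=None)[0]
    P,Q=o+s[0]*d,e+s[1]*f; return (P+Q)/2,np.linalg.norm(P-Q)
def proj(n,X):
    T=np.linalg.inv(np.array(C[n]["cam_to_world"]));K=np.array(C[n]["K"])
    c=K@(T[:3,:3]@np.array(X,float)+T[:3,3]); return c[:2]/c[2]
E
python3 - <<'E'
import cv2,numpy as np
s=cv2.imread("pics/scene0.png");t=cv2.imread("pics/top0.png")
def crop(im,x,y,w,h,k): 
    c=cv2.resize(im[y:y+h,x:x+w],None,fx=k,fy=k,interpolation=cv2.INTER_CUBIC)
    for i in range(0,w,10):
        cv2.line(c,(int((i+.5)*k),0),(int((i+.5)*k),6),(0,0,255),1); 
    for i in range(0,h,10):
        cv2.line(c,(0,int((i+.5)*k)),(6,int((i+.5)*k)),(0,0,255),1)
    return c
a=crop(s,265,200,160,110,5); cv2.imwrite("pics/sc1.png",a)
b=crop(t,250,175,130,75,6); c=crop(t,290,260,45,24,6)
c=crop(t,290,258,40,42,6); cv2.imwrite("pics/tp1.png",b);
o=np.zeros((600,800,3),np.uint8); o[:b.shape[0],:b.shape[1]]=b[:, :800]; 
c=crop(t,290,260,40,40,3.5); o[455:455+140,:140]=c
c=crop(t,190,270,75,60,2.3); o[455:455+c.shape[0],150:150+c.shape[1]]=c
c=crop(t,425,258,65,60,2.3); o[455:455+c.shape[0],340:340+c.shape[1]]=c
cv2.imwrite("pics/tp1.png",o)
E
```

```text
(no output)
```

View pics/sc1.png

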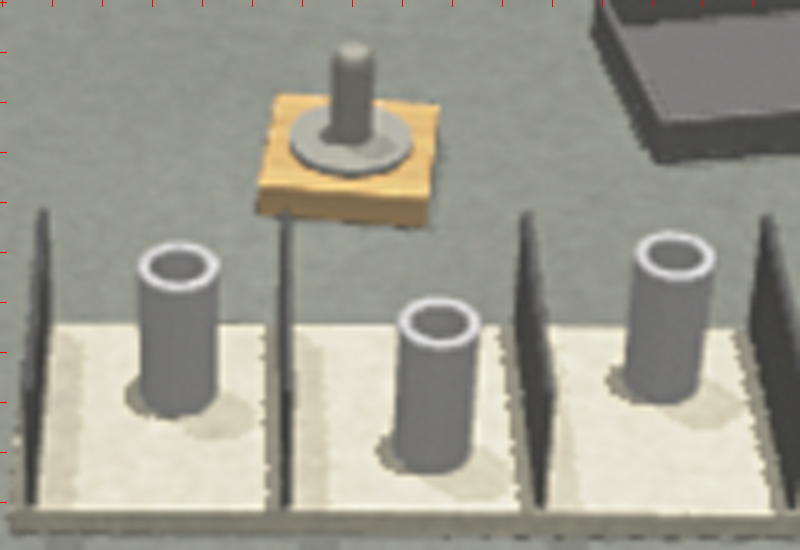

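View pics/tp1.png

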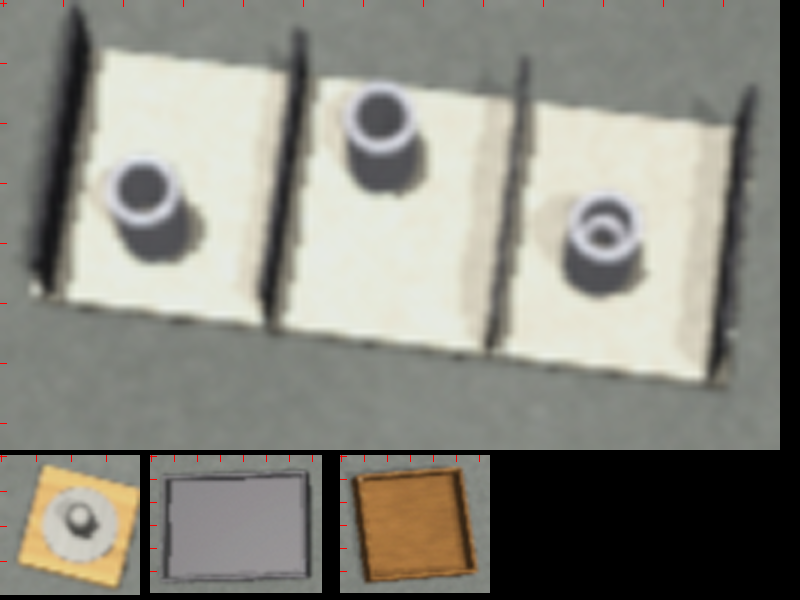

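Crops: the sleeve rims in the scene view are about (300,253), (352,264), (399,251), and the pin tip is about (335,209). In the top view the rims are about (273,206), (313,194), (350,212). The sorter is turned a few degrees. Next I'll fit the rims, seat, tray and box.

```bash
cat > m.py <<'E'
from h import *
def rims(n,im,boxes):
    out=[]
    for x,y,w,h in boxes:
        c=im[y:y+h,x:x+w].astype(int); c=cv2.resize(c.astype(np.uint8),None,fx=6,fy=6,interpolation=cv2.INTER_CUBIC).astype(int)
        m=((c[:,:,0]>150)&(c[:,:,0]>=c[:,:,2]+3)).astype(np.uint8)  # BGR: bluish white
        cs=cv2.findContours(m,cv2.RETR_EXTERNAL,cv2.CHAIN_APPROX_NONE)[0]
        k=cv2.convexHull(max(cs,key=lambda q:cv2.boundingRect(q)[2]*cv2.boundingRect(q)[3])); e=cv2.fitEllipse(k)
        out.append(((e[0][0]+.5)/6-.5+x,(e[0][1]+.5)/6-.5+y,max(e[1])/6,min(e[1])/6))
    return out
E
python3 - <<'E'
from m import *
s=cv2.imread("pics/scene0.png");t=cv2.imread("pics/top0.png")
S=rims("scene",s,[(288,244,24,22),(340,254,24,24),(387,242,25,20)])
T=rims("top",t,[(342,205,18,14),(304,186,18,16),(264,198,18,16)])
for a,b in zip(S,T):
    P,g=tri(a[:2],b[:2]); print(np.round(a,1),np.round(b,1),P.round(1),round(g,1),plane("top",b[:2],72).round(1),plane("scene",a[:2],72).round(1))
# orange/brown
def hull(m):
    m=cv2.morphologyEx(m.astype(np.uint8),cv2.MORPH_OPEN,np.ones((3,3)))
    k=max(cv2.findContours(m,cv2.RETR_EXTERNAL,cv2.CHAIN_APPROX_NONE)[0],key=cv2.contourArea);return cv2.convexHull(k)
def ofs(im,x,y,w,h,f):
    m=np.zeros(im.shape[:2],bool); m[y:y+h,x:x+w]=f(im[y:y+h,x:x+w].astype(int)); return m
org=lambda c:(c[:,:,2]-c[:,:,0]>35)
for nm,n,im,bx,z,f in [("gauge","top",t,(285,255,50,50),16,org),("box","top",t,(420,255,75,65),30,org),("tray","top",t,(185,265,85,70),22,lambda c:(c.max(2)<75)|((c[:,:,0]-c[:,:,1]>2)&(c[:,:,2]>=c[:,:,1])))]:
    h=hull(ofs(im,*bx,f)); r=cv2.minAreaRect(h); W=np.array([plane(n,p,z)[:2] for p in cv2.boxPoints(r)])
    print(nm,np.round(r[0],1),W.mean(0).round(1),W.round(0).tolist(),[round(np.linalg.norm(W[i]-W[i-1]),1) for i in range(2)])
# seat disc: light grey, seen inside the orange block, both views
for n,im,bx in[("top",t,(302,268,22,24)),("scene",s,(320,219,32,18))]:
    x,y,w,h=bx;c=cv2.resize(im[y:y+h,x:x+w],None,fx=6,fy=6,interpolation=cv2.INTER_CUBIC).astype(int)
    m=(c[:,:,2]-c[:,:,0]<45).astype(np.uint8)
    k=max(cv2.findContours(m,cv2.RETR_EXTERNAL,cv2.CHAIN_APPROX_NONE)[0],key=cv2.contourArea);k=cv2.convexHull(k);e=cv2.fitEllipse(k)
    p=((e[0][0]+.5)/6-.5+x,(e[0][1]+.5)/6-.5+y)
    print("seat",n,np.round(p,1),np.round(np.array(e[1])/6,1),plane(n,p,20).round(1))
P,g=tri((335,210),(312.6,277.7));print("tip",P.round(1),g)
E
```

```text
Traceback (most recent call last):
  File "m.py", line 8, in rims
    k=cv2.convexHull(max(cs,key=lambda q:cv2.boundingRect(q)[2]*cv2.boundingRect(q)[3])); e=cv2.fitEllipse(k)
                     ~~~^^^^^^^^^^^^^^^^^^^^^^^^^^^^^^^^^^^^^^^^^^^^^^^^^^^^^^^^^^^^^^^
ValueError: max() iterable argument is empty
```

```bash
python3 - <<'E'
import cv2
s=cv2.imread("pics/scene0.png");t=cv2.imread("pics/top0.png")
for p in [(248,300),(249,300),(250,300),(253,294),(253,293),(253,308),(262,300),(290,300),(240,300)]: print(p,s[p].tolist(),end=";")
print()
for p in [(206,279),(206,278),(211,274),(201,274),(220,262),(206,273)]: print(p,t[p].tolist(),end=";")
E
```

```text
(248, 300) [178, 183, 184];(249, 300) [195, 196, 196];(250, 300) [137, 138, 138];(253, 294) [203, 203, 204];(253, 293) [221, 220, 222];(253, 308) [198, 201, 200];(262, 300) [118, 119, 119];(290, 300) [204, 224, 227];(240, 300) [147, 159, 155];
(206, 279) [195, 193, 192];(206, 278) [189, 183, 182];(211, 274) [213, 206, 202];(201, 274) [226, 221, 217];(220, 262) [182, 199, 197];(206, 273) [86, 82, 82];
```

```bash
sed -i 's/c\[:,:,0\]>150)&(c\[:,:,0\]>=c\[:,:,2\]+3)/c[:,:,0]>165)\&(c[:,:,2]-c[:,:,0]<9)/' m.py
cat > go.py <<'E'
from m import *
s=cv2.imread("pics/scene0.png");t=cv2.imread("pics/top0.png")
S=rims("scene",s,[(288,244,24,22),(340,254,24,24),(387,242,25,20)])
T=rims("top",t,[(342,205,18,14),(304,186,18,16),(264,198,18,16)])
for a,b in zip(S,T):
    P,g=tri(a[:2],b[:2]); print(np.round(a,1),np.round(b,1),P.round(1),round(g,1),plane("top",b[:2],72).round(1),plane("scene",a[:2],72).round(1))
def hull(m):
    m=cv2.morphologyEx(m.astype(np.uint8),cv2.MORPH_OPEN,np.ones((2,2)))
    k=max(cv2.findContours(m,cv2.RETR_EXTERNAL,cv2.CHAIN_APPROX_NONE)[0],key=lambda k:cv2.contourArea(cv2.convexHull(k)));return cv2.convexHull(k)
def ofs(im,x,y,w,h,f):
    m=np.zeros(im.shape[:2],bool); m[y:y+h,x:x+w]=f(im[y:y+h,x:x+w].astype(int)); return m
org=lambda c:(c[:,:,2]-c[:,:,0]>35)
for nm,n,im,bx,z,f in [("gauge","top",t,(285,255,50,50),16,org),("box","top",t,(420,255,75,65),30,org),("tray","top",t,(185,265,85,70),22,lambda c:c.max(2)<85)]:
    h=hull(ofs(im,*bx,f)); r=cv2.minAreaRect(h); W=np.array([plane(n,p,z)[:2] for p in cv2.boxPoints(r)])
    print(nm,np.round(r[0],1),W.mean(0).round(1),W.round(0).tolist(),[round(np.linalg.norm(W[i]-W[i-1]),1) for i in range(2)])
for n,im,bx in[("top",t,(302,268,22,24)),("scene",s,(320,219,32,18))]:
    x,y,w,h=bx;c=cv2.resize(im[y:y+h,x:x+w],None,fx=6,fy=6,interpolation=cv2.INTER_CUBIC).astype(int)
    m=(c[:,:,2]-c[:,:,0]<45).astype(np.uint8)
    k=max(cv2.findContours(m,cv2.RETR_EXTERNAL,cv2.CHAIN_APPROX_NONE)[0],key=cv2.contourArea);k=cv2.convexHull(k);e=cv2.fitEllipse(k)
    p=((e[0][0]+.5)/6-.5+x,(e[0][1]+.5)/6-.5+y)
    print("seat",n,np.round(p,1),np.round(np.array(e[1])/6,1),plane(n,p,20).round(1))
P,g=tri((335,210),(312.6,277.7));print("tip",P.round(1),g)
# sorter board corners seen from top at z=12: from crop
for p in [(256.5,226),(371,238.5),(368.7,196),(267,183.5)]: print("sort",plane("top",p,12).round(0)[:2])
E
python3 go.py
```

```text
[300.3 252.7  16.5  10.1] [350.6 211.9  12.7  11.8] [582.7 -19.8  70.6] 3.2 [582.6 -18.1  72. ] [584.3 -21.6  72. ]
[352.4 263.9  16.8  10.4] [313.2 193.8  13.   12. ] [628.8  67.8  70.6] 3.0 [628.7  69.3  72. ] [630.4  65.9  72. ]
[399.6 250.5  16.2   9.8] [272.6 204.2  16.   14.2] [603.7 162.9  72.9] 5.5 [604.7 165.7  72. ] [602.5 160.5  72. ]
gauge [313.3 280.9] [428.4  72.6] [[403.0, 117.0], [473.0, 99.0], [454.0, 28.0], [384.0, 47.0]] [np.float64(71.8), np.float64(72.2)]
box [458.5 288.7] [ 402.5 -270.1] [[454.0, -210.0], [462.0, -330.0], [351.0, -329.0], [343.0, -211.0]] [np.float64(111.5), np.float64(120.8)]
tray [259.5 303.5] [376.2 200.5] [[422.0, 202.0], [422.0, 200.0], [330.0, 199.0], [330.0, 201.0]] [np.float64(91.9), np.float64(2.4)]
seat top [312.4 279.6] [21.3 21.4] [430.9  74.7  20. ]
seat scene [337.5 225.3] [18.4 30.6] [428.3  78.4  20. ]
tip [429.3  72.7  59.2] 2.308904893600062
sort [568. 211.]
sort [531. -71.]
sort [641. -70.]
sort [678. 186.]
```

Emit:
play_rows --pt "1.95 -3.16 0" --pt "1.95 -3.16 0" --pt "1.95 -3.16 0" --pt "1.95 -3.16 0" --pt "1.95 -3.16 0" --pt "1.95 -3.16 0" --pt "1.95 -3.16 0" --pt "1.95 -3.16 0" --pt "1.95 -3.16 0" --pt "1.95 -3.16 0" --pt "1.95 -3.16 0" --pt "1.95 -3.16 0" --pt "1.95 -3.16 0" --pt "1.95 -3.16 0" --pt "1.95 -3.16 0" --pt "1.95 -3.16 0" --pt "1.95 -3.16 0" --pt "0 0 0" --pt "0 0 0" --spin '[-4.2,-4.2,-4.2,-4.2,-4.2,-4.2,-4.2,-4.2,-4.2,-4.2,-4.2,-4.2,-4.2,-4.2,-4.2,-4.2,-4.2,0,0]' --claw '[1,1,1,1,1,1,1,1,1,1,1,1,1,1,1,1,1,1,1]' --squeeze 15

```text
time: 1.68
position: [582.7, -21.6, 254.8]
orientation: [0.752, 0.66, -0.0, -0.001]
force: [0.5, 1.3, 0.8]
gripper_width: 88.1
grasp_force: 0.0
```

```bash
python3 - <<'E'
from h import *
print(tri((399.6,250.5),(273.3,206.2)), proj("scene",(430,73,62)),proj("top",(430,73,62)))
E
```

```text
(array([599.85964292, 162.81482819,  70.09750616]), np.float64(2.8340448299836787)) [335.80031091 208.99936621] [312.95537315 277.31210635]
```

Emit:
play_rows --pt "0 0.15 -3.5" --pt "0 0 -3.5" --pt "0 0 -3.5" --pt "0 0 -3.5" --pt "0 0 -3.0" --pt "0 0 -1.5" --pt "0 0 -1.0" --pt "0 0 0" --pt "0 0 0" --pt "0 0 0" --pt "0 0 0" --pt "0 0 0" --pt "0 0 0" --pt "0 0 0" --spin '[0,0,0,0,0,0,0,0,0,0,0,0,0,0]' --claw '[1,1,1,1,1,1,1,-1,-1,-1,-1,-1,-1,-1]'

```text
time: 2.85
position: [582.9, -18.5, 61.4]
orientation: [0.751, 0.661, 0.0, 0.0]
force: [0.3, 0.1, -0.0]
gripper_width: 43.6
grasp_force: 0.0
```

Emit:
play_rows --pt "0 -0.1 -0.1" --pt "0 0 0" --pt "0 0 0" --pt "0 0 0" --pt "0 0 0" --pt "0 0 0" --spin '[0,0,0,0,0,0]' --claw '[-1,-1,-1,-1,-1,-1]'

```text
time: 3.35
position: [582.6, -19.5, 59.8]
orientation: [0.751, 0.661, 0.0, 0.0]
force: [0.0, -1.0, 0.5]
gripper_width: 30.5
grasp_force: 15.0
```

Emit:
play_rows --pt "0 0 2.0" --pt "0 0 3.5" --pt "0 0 3.0" --pt "-3.0 1.85 0" --pt "-3.0 1.85 0" --pt "-3.0 1.85 0" --pt "-3.0 1.85 -0.5" --pt "-2.0 1.25 -0.5" --pt "-1.26 0.6 -0.5" --pt "0 0 0" --pt "0 0 0" --spin '[0,0,0,0,0,0,0,0,0,0,0]' --claw '[-1,-1,-1,-1,-1,-1,-1,-1,-1,-1,-1]'

```text
time: 4.27
position: [429.8, 73.3, 129.8]
orientation: [0.75, 0.661, 0.0, 0.0]
force: [0.4, 0.0, -0.4]
gripper_width: 29.9
grasp_force: 15.0
```

```bash
python3 - <<'E'
from h import *
im=bot.camera("scene")[:,:,::-1]; cv2.imwrite("pics/s2.png",im); t=bot.camera("top")[:,:,::-1]; cv2.imwrite("pics/t2.png",t)
o=np.zeros((600,800,3),np.uint8)
a=cv2.resize(im[150:250,285:385],None,fx=6,fy=6,interpolation=cv2.INTER_CUBIC);o[:,:600]=a
b=cv2.resize(t[255:305,290:338],None,fx=4,fy=4,interpolation=cv2.INTER_CUBIC);o[:200,605:797]=b
cv2.imwrite("pics/c2.png",o)
print(bot.state()["position"])
E
```

```text
[431.34933014  72.65515062 130.35189326]
```

View pics/c2.png

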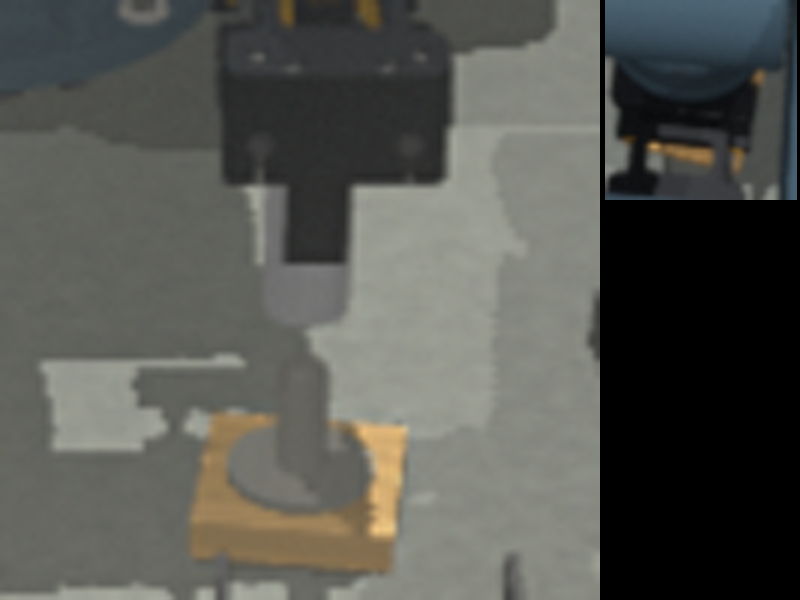

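The crop shows the sleeve held over the pin. Sleeve edges are at crop columns 264–349 and pin edges at 275–328, so they are nearly aligned. I'll compute the lateral offset.

```bash
python3 - <<'E'
from h import *
s=cv2.imread("pics/s2.png").astype(int).sum(2)
for r in (196,199,201): print(r,s[r,324:350].tolist())
for r in (216,219,222): print(r,s[r,324:350].tolist())
for P in [(430,73,90),(430,73,40)]: print(P,proj("scene",P))
E
```

```text
196 [291, 290, 290, 289, 299, 327, 337, 333, 341, 342, 340, 346, 351, 346, 352, 347, 340, 330, 335, 392, 458, 464, 456, 456, 452, 452]
199 [290, 289, 287, 287, 299, 329, 337, 338, 339, 338, 342, 348, 351, 344, 350, 341, 340, 325, 339, 407, 459, 456, 455, 452, 449, 440]
201 [294, 291, 285, 289, 292, 316, 335, 339, 343, 339, 343, 350, 349, 345, 343, 341, 333, 324, 349, 435, 466, 459, 462, 462, 459, 453]
216 [286, 286, 286, 290, 291, 294, 290, 286, 288, 294, 295, 295, 287, 284, 279, 321, 421, 448, 456, 457, 455, 453, 451, 455, 450, 455]
219 [393, 382, 369, 378, 394, 352, 339, 306, 290, 294, 296, 296, 293, 284, 280, 342, 456, 455, 456, 461, 460, 451, 445, 437, 443, 456]
222 [360, 353, 342, 345, 342, 338, 328, 291, 290, 297, 300, 291, 294, 284, 282, 312, 354, 334, 281, 288, 374, 514, 518, 514, 514, 514]
(430, 73, 90) [336.2595284  197.31025232]
(430, 73, 40) [335.44785162 217.97101242]
```

Emit:
play_rows --pt "0 0 -0.9" --pt "0 0 -0.6" --pt "0 0 -0.3" --pt "0 0 -0.3" --pt "0 0 -0.3" --pt "0 0 -0.2" --pt "0 0 0" --spin '[0,0,0,0,0,0,0]' --claw '[-1,-1,-1,-1,-1,-1,-1]' --squeeze 8

```text
time: 4.95
position: [430.4, 73.0, 103.5]
orientation: [0.751, 0.661, 0.0, 0.0]
force: [2.2, -0.7, -1.9]
gripper_width: 30.6
grasp_force: 8.0
```

Emit:
play_rows --pt "0 0 -0.3" --pt "0 0 -0.3" --pt "0 0 -0.3" --pt "0 0 -0.3" --pt "0 0 0" --spin '[0,0,0,0,0]' --claw '[-1,-1,-1,-1,-1]'

```text
time: 5.37
position: [430.5, 73.0, 91.5]
orientation: [0.751, 0.661, 0.0, 0.0]
force: [5.1, -0.6, -3.1]
gripper_width: 29.9
grasp_force: 8.0
```

Emit:
play_rows --pt "0 0 -0.2" --pt "0 0 -0.2" --pt "0 0 -0.2" --pt "0 0 -0.2" --pt "0 0 0" --spin '[0,0,0,0,0]' --claw '[-1,-1,-1,-1,-1]'

```text
time: 5.78
position: [430.5, 73.1, 84.3]
orientation: [0.751, 0.661, 0.0, 0.0]
force: [2.0, 1.0, 7.8]
gripper_width: 30.5
grasp_force: 8.0
```

Emit:
play_rows --pt "0 0 0" --pt "0 0 0" --pt "0 0 0" --pt "0 0 0" --pt "0 0 0" --spin '[0,0,0,0,0]' --claw '[0,0,0,0,0]'

```text
time: 6.2
position: [429.3, 73.2, 83.3]
orientation: [0.751, 0.661, -0.0, -0.0]
force: [0.2, 0.3, -0.6]
gripper_width: 44.2
grasp_force: 0.0
```

```bash
python3 - <<'E'
from h import *
print(bot.state()["position"],bot.state()["force"],bot.state()["gripper_width"])
im=bot.camera("scene")[:,:,::-1]; cv2.imwrite("pics/s3.png",im)
a=cv2.resize(im[150:250,285:385],None,fx=6,fy=6,interpolation=cv2.INTER_CUBIC)
cv2.imwrite("pics/c3.png",a)
for z in (20,40): print(z,(proj("scene",(445,73,z))-[285,150])*6+3)
E
```

```text
[429.30273777  73.18059551  83.31027104] [ 0.20024374  0.33059096 -0.64947817] 44.209653634607626
20 [311.58740805 482.64604243]
40 [313.56387142 434.4123626 ]
```

View pics/c3.png

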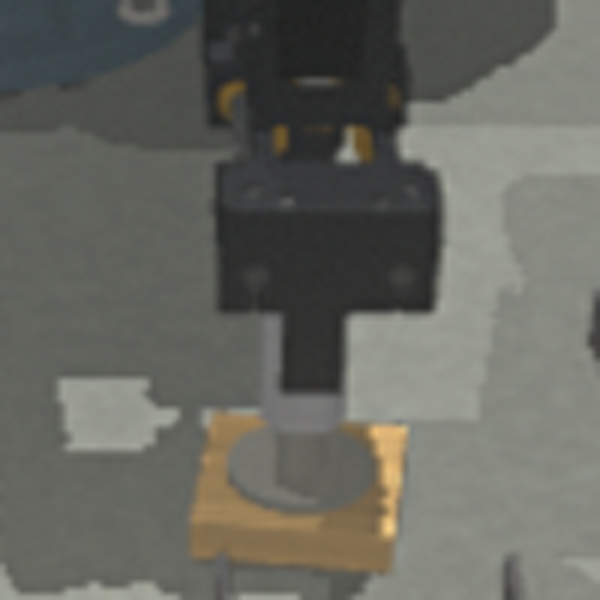

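The crop shows the sleeve bottom at crop row ~433, which matches z≈40 (predicted 434; the seat would be 483). It stopped 20 mm short, so it goes in the box. I'll regrip.

Emit:
play_rows --pt "0 0 0.45" --pt "0 0 0" --pt "0 0 0" --pt "0 0 0" --pt "0 0 0" --pt "0 0 0" --pt "0 0 1.5" --pt "0 0 2.0" --pt "0 0 0.8" --spin '[0,0,0,0,0,0,0,0,0]' --claw '[0,0,-1,-1,-1,-1,-1,-1,-1]' --squeeze 15

```text
time: 7.0
position: [430.8, 73.1, 132.9]
orientation: [0.751, 0.661, 0.001, 0.001]
force: [0.8, 0.4, -0.7]
gripper_width: 30.1
grasp_force: 14.7
```

```bash
python3 - <<'E'
from h import *
W=np.array([plane("top",p,30)[:2] for p in [(431.9,267.5),(477.5,263.6),(482.8,308),(436.2,312.3)]]);print("box",W.round(),W.mean(0))
# tray rim corners from the tp1 crop (2.3x, origin 190,270 at 150,455)
q=[(165,478),(307,471),(311,576),(164,579)]
W=np.array([plane("top",((x-150)/2.3-.5+190,(y-455)/2.3-.5+270),22)[:2] for x,y in q]);print("tray",W.round(),W.mean(0))
E
```

```text
box [[ 454. -211.]
 [ 461. -320.]
 [ 356. -323.]
 [ 347. -213.]] [ 404.43625054 -266.95621059]
tray [[436. 353.]
 [440. 205.]
 [332. 200.]
 [332. 350.]] [384.99000362 277.01816799]
```

Emit:
play_rows --pt "-0.3 -2.5 0" --pt "-0.3 -3.8 0" --pt "-0.3 -3.8 0" --pt "-0.3 -3.8 0" --pt "-0.3 -3.8 0" --pt "-0.3 -3.8 0" --pt "-0.3 -3.8 0" --pt "-0.3 -3.8 0" --pt "-0.3 -3.0 0" --pt "0 -2.0 0" --pt "0 0 -2.5" --pt "0 0 -2.5" --pt "0 0 -1.5" --pt "0 0 -0.8" --pt "0 0 -0.4" --pt "0 0 0" --pt "0 0 0" --spin '[0,0,0,0,0,0,0,0,0,0,0,0,0,0,0,0,0]' --claw '[-1,-1,-1,-1,-1,-1,-1,-1,-1,-1,-1,-1,-1,-1,-1,-1,-1]'

```text
time: 8.42
position: [403.4, -268.2, 54.8]
orientation: [0.75, 0.661, -0.0, 0.001]
force: [0.2, -0.3, -0.5]
gripper_width: 29.9
grasp_force: 14.8
```

Emit:
play_rows --pt "0 0 -0.1" --pt "0 0 -0.1" --pt "0 0 -0.1" --pt "0 0 0" --spin '[0,0,0,0]' --claw '[-1,-1,-1,-1]' --squeeze 6

```text
time: 8.75
position: [404.0, -268.6, 52.2]
orientation: [0.751, 0.661, 0.0, 0.001]
force: [1.9, 0.8, 3.3]
gripper_width: 30.4
grasp_force: 6.0
```

Emit:
play_rows --pt "0 0 0" --pt "0 0 0" --pt "0 0 0" --pt "0 0 0" --pt "0 0 1.5" --pt "0 0 3.5" --pt "0 0 3.5" --pt "0.5 0.7 1.3" --pt "2.2 3.3 0" --pt "2.2 3.3 0" --pt "2.2 3.3 0" --pt "2.2 3.3 0" --pt "2.2 3.3 0" --pt "2.2 3.3 0" --pt "2.2 3.3 0" --pt "2.2 3.3 0" --pt "2.2 3.3 0" --pt "2.2 3.26 0" --spin '[0,0,0,0,0,0,0,0,0,0,0,0,0,0,0,0,0,0]' --claw '[0,0,0,0,0,0,0,0,1,1,1,1,1,1,1,1,1,1]' --squeeze 15

```text
time: 10.25
position: [628.4, 70.7, 148.8]
orientation: [0.751, 0.661, -0.0, -0.0]
force: [-0.1, -0.9, 1.0]
gripper_width: 88.2
grasp_force: 0.0
```

```bash
python3 - <<'E'
from h import *
im=bot.camera("scene")[:,:,::-1]; cv2.imwrite("pics/s4.png",im); t=bot.camera("top")[:,:,::-1]
o=np.zeros((420,800,3),np.uint8)
o[:400,:400]=cv2.resize(im[180:280,110:210],None,fx=4,fy=4,interpolation=cv2.INTER_CUBIC)
o[:400,400:800]=cv2.resize(t[240:340,410:510],None,fx=4,fy=4,interpolation=cv2.INTER_CUBIC)
cv2.imwrite("pics/c4.png",o);print(bot.state()["position"])
E
```

```text
[629.67924228  73.46965475 148.82041868]
```

View pics/c4.png

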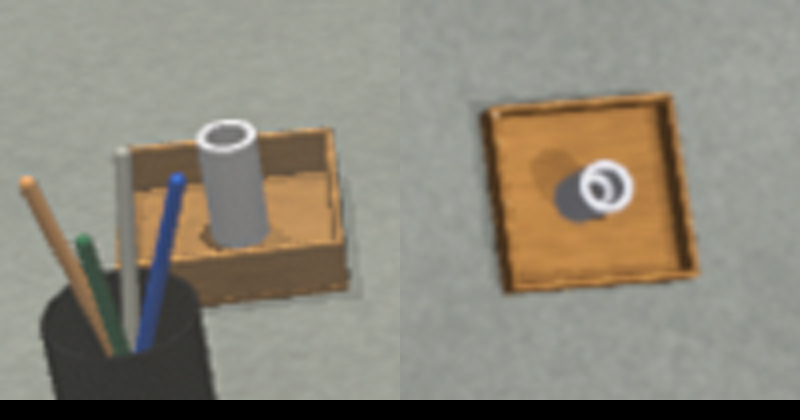

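The first sleeve stands upright in the box, at top-view crop (600,188). Now the second sleeve.

Emit:
play_rows --pt "0 0 -2.5" --pt "0 0 -3.0" --pt "0 0 -2.0" --pt "0 0 -1.0" --pt "0 0 -0.4" --pt "0 0 0" --spin '[0,0,0,0,0,0]' --claw '[1,1,1,1,1,1]'

```text
time: 10.85
position: [627.3, 68.3, 59.5]
orientation: [0.751, 0.661, -0.001, -0.001]
force: [-0.5, -0.4, 0.7]
gripper_width: 88.2
grasp_force: 0.0
```

Emit:
play_rows --pt "0 0 0" --pt "0 0 0" --pt "0 0 0" --pt "0 0 0" --pt "0 0 0" --pt "0 0 0" --pt "0 0 0" --pt "0 0 0" --pt "0 0 0" --pt "0 0 0" --pt "0 0 0" --pt "0 0 0" --pt "0 0 0" --spin '[0,0,0,0,0,0,0,0,0,0,0,0,0]' --claw '[-1,-1,-1,-1,-1,-1,-1,-1,-1,-1,-1,-1,-1]'

```text
time: 11.93
position: [627.9, 68.7, 60.2]
orientation: [0.751, 0.661, 0.0, -0.0]
force: [-0.1, 0.8, 1.1]
gripper_width: 29.6
grasp_force: 15.0
```

Emit:
play_rows --pt "0 0 2.0" --pt "0 0 3.5" --pt "0 0 3.0" --pt "-3.5 0.1 0" --pt "-3.5 0.1 0" --pt "-3.5 0.1 0" --pt "-3.5 0.1 -0.5" --pt "-3.0 0.05 -0.5" --pt "-1.8 0 -0.5" --pt "-0.9 0 0" --pt "0 0 0" --pt "0 0 0" --spin '[0,0,0,0,0,0,0,0,0,0,0,0]' --claw '[-1,-1,-1,-1,-1,-1,-1,-1,-1,-1,-1,-1]'

```text
time: 12.93
position: [432.1, 73.1, 131.0]
orientation: [0.751, 0.661, 0.001, 0.001]
force: [-0.3, -0.3, 0.2]
gripper_width: 29.7
grasp_force: 15.0
```

```bash
cat > al.py <<'E'
from h import *
import sys
im=bot.camera("scene")[:,:,::-1]; cv2.imwrite(f"pics/{sys.argv[1]}.png",im)
s=im.astype(int).sum(2); st=bot.state(); z=st["position"][2]; print(st["position"],st["force"],st["gripper_width"])
for zz in (z-40,z-44): 
    p=proj("scene",(445,73,zz)); r=int(round(p[1])); print("sleeve row",r,"col",round(p[0],1),s[r,322:352].tolist())
for zz in (36,32):
    p=proj("scene",(439,73,zz)); r=int(round(p[1])); print("pin row",r,"col",round(p[0],1),s[r,322:352].tolist())
E
python3 al.py s5
```

```text
[432.66805034  72.98803618 131.10362051] [ 0.23001543  0.04214126 -0.12009281] 29.25727894782907
sleeve row 201 col 337.6 [294, 291, 290, 289, 286, 288, 302, 329, 335, 338, 340, 341, 341, 343, 344, 339, 332, 332, 321, 320, 357, 453, 465, 459, 462, 462, 459, 449, 446, 447]
sleeve row 202 col 337.6 [288, 291, 293, 289, 289, 286, 296, 314, 338, 341, 339, 344, 346, 348, 343, 337, 330, 325, 321, 334, 395, 456, 466, 466, 463, 461, 454, 452, 449, 446]
pin row 222 col 336.2 [359, 359, 362, 355, 347, 344, 340, 337, 328, 293, 290, 297, 301, 296, 291, 288, 285, 310, 357, 343, 317, 311, 415, 506, 514, 511, 511, 512, 513, 510]
pin row 224 col 336.1 [342, 346, 342, 339, 344, 341, 339, 340, 330, 293, 290, 300, 301, 292, 291, 288, 286, 313, 355, 348, 320, 284, 281, 373, 506, 508, 505, 503, 508, 488]
```

Emit:
play_rows --pt "-0.05 0.05 -0.9" --pt "0 0 -0.7" --pt "0 0 -0.3" --pt "0 0 -0.3" --pt "0 0 -0.3" --pt "0 0 -0.2" --pt "0 0 0" --spin '[0,0,0,0,0,0,0]' --claw '[-1,-1,-1,-1,-1,-1,-1]' --squeeze 8

```text
time: 13.57
position: [430.8, 73.7, 102.9]
orientation: [0.751, 0.661, 0.0, 0.0]
force: [1.4, 0.3, -0.4]
gripper_width: 29.7
grasp_force: 8.0
```

Emit:
play_rows --pt "0 0 -0.3" --pt "0 0 -0.3" --pt "0 0 -0.3" --pt "0 0 -0.3" --pt "0 0 0" --spin '[0,0,0,0,0]' --claw '[-1,-1,-1,-1,-1]'

```text
time: 13.98
position: [430.9, 73.7, 91.0]
orientation: [0.751, 0.661, 0.0, 0.0]
force: [3.7, -0.5, -2.8]
gripper_width: 29.8
grasp_force: 8.0
```

Emit:
play_rows --pt "0 0 -0.2" --pt "0 0 -0.2" --pt "0 0 -0.2" --pt "0 0 -0.2" --pt "0 0 0" --spin '[0,0,0,0,0]' --claw '[-1,-1,-1,-1,-1]'

```text
time: 14.4
position: [430.9, 73.7, 83.1]
orientation: [0.751, 0.661, 0.0, 0.0]
force: [6.2, 0.3, -1.1]
gripper_width: 30.3
grasp_force: 8.0
```

Emit:
play_rows --pt "0.05 0 -0.2" --pt "0 0 -0.3" --pt "0 0 -0.3" --pt "0 0 -0.3" --pt "0 0 -0.2" --pt "0 0 0" --spin '[0,0,0,0,0,0]' --claw '[-1,-1,-1,-1,-1,-1]'

```text
time: 14.9
position: [431.1, 73.7, 69.8]
orientation: [0.751, 0.661, 0.0, 0.0]
force: [6.1, -0.8, -2.1]
gripper_width: 29.7
grasp_force: 8.0
```

Emit:
play_rows --pt "0 0 -0.1" --pt "0 0 -0.1" --pt "0 0 -0.1" --pt "0 0 0" --spin '[0,0,0,0]' --claw '[-1,-1,-1,-1]'

```text
time: 15.23
position: [431.5, 73.7, 67.7]
orientation: [0.751, 0.661, 0.0, 0.0]
force: [3.0, 1.6, 6.8]
gripper_width: 29.7
grasp_force: 8.0
```

Emit:
play_rows --pt "0 0 0" --pt "0 0 0" --pt "0 0 0" --pt "0 0 0" --pt "0 0 0" --pt "0 0 0" --pt "0 0 0" --pt "0 0 0" --pt "0 0 0" --pt "0 0 0" --spin '[0,0,0,0,0,0,0,0,0,0]' --claw '[0,0,0,0,0,-1,-1,-1,-1,-1]' --squeeze 15

```text
time: 16.07
position: [431.3, 73.7, 67.4]
orientation: [0.751, 0.661, 0.0, 0.0]
force: [1.9, -0.1, 0.5]
gripper_width: 29.6
grasp_force: 15.0
```

Emit:
play_rows --pt "0 0 1.0" --pt "0 0 2.0" --pt "0 0 2.0" --pt "0 0 1.5" --pt "-0.6 2.8 0" --pt "-0.7 3.6 0" --pt "-0.7 3.6 0" --pt "-0.7 3.6 0" --pt "-0.7 3.6 0" --pt "-0.7 3.6 0" --pt "-0.5 2.4 0" --pt "0 0 -2.5" --pt "0 0 -2.5" --pt "0 0 -1.5" --pt "0 0 -0.8" --pt "0 0 -0.4" --pt "0 0 0" --pt "0 0 0" --spin '[0,0,0,0,0,0,0,0,0,0,0,0,0,0,0,0,0,0]' --claw '[-1,-1,-1,-1,-1,-1,-1,-1,-1,-1,-1,-1,-1,-1,-1,-1,-1,-1]'

```text
time: 17.57
position: [385.5, 305.8, 55.9]
orientation: [0.751, 0.661, 0.0, 0.0]
force: [-0.4, -0.2, -0.5]
gripper_width: 29.5
grasp_force: 15.0
```

Emit:
play_rows --pt "0 0 -0.15" --pt "0 0 -0.15" --pt "0 0 -0.1" --pt "0 0 0" --spin '[0,0,0,0]' --claw '[-1,-1,-1,-1]' --squeeze 6

```text
time: 17.9
position: [385.3, 305.8, 51.6]
orientation: [0.751, 0.661, 0.0, 0.0]
force: [0.4, -1.1, -0.7]
gripper_width: 29.9
grasp_force: 6.0
```

Emit:
play_rows --pt "0 0 0" --pt "0 0 0" --pt "0 0 0" --pt "0 0 0" --pt "0 0 1.5" --pt "0 0 3.5" --pt "0 0 3.5" --pt "0 -1.5 1.3" --pt "0.2 -3.2 0" --pt "0.2 -3.2 0" --pt "0.2 -3.2 0" --pt "0.9 -3.0 0" --pt "3.8 -0.2 0" --pt "4.0 0 0" --pt "4.0 0 0" --pt "4.0 0 0" --pt "3.0 0 0" --pt "1.2 0 0" --pt "0 0 0" --pt "0 0 0" --spin '[0,0,0,0,0,0,0,0,0,0,0,0,0,0,0,0,0,0,0,0]' --claw '[0,0,0,0,0,0,0,0,1,1,1,1,1,1,1,1,1,1,1,1]' --squeeze 15

```text
time: 19.57
position: [599.6, 162.6, 148.5]
orientation: [0.751, 0.661, -0.001, -0.0]
force: [0.2, 0.4, -0.1]
gripper_width: 88.1
grasp_force: 0.0
```

```bash
python3 - <<'E'
from m import *
im=bot.camera("scene")[:,:,::-1]; t=bot.camera("top")[:,:,::-1]; cv2.imwrite("pics/t6.png",t); cv2.imwrite("pics/s6.png",im)
o=np.zeros((420,800,3),np.uint8)
o[:400,:400]=cv2.resize(im[160:260,370:470],None,fx=4,fy=4,interpolation=cv2.INTER_CUBIC)
o[:400,400:800]=cv2.resize(t[250:350,180:280],None,fx=4,fy=4,interpolation=cv2.INTER_CUBIC)
cv2.imwrite("pics/c6.png",o);print(bot.state()["position"])
E
```

```text
[598.53687924 162.88731341 148.71471781]
```

View pics/c6.png

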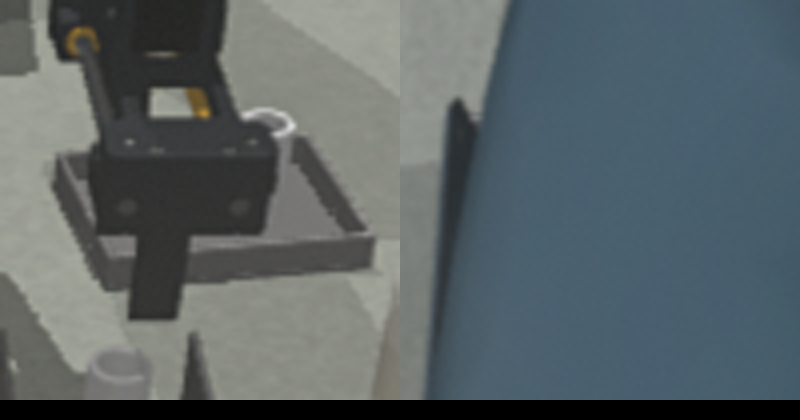

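The second sleeve stands upright in the tray, with its rim at scene crop (270,122). Now the third sleeve, directly under the gripper.

Emit:
play_rows --pt "0.1 0 -2.5" --pt "0 0 -3.0" --pt "0 0 -2.0" --pt "0 0 -1.0" --pt "0 0 -0.4" --pt "0 0 0" --pt "0 0 0" --pt "0 0 0" --pt "0 0 0" --pt "0 0 0" --pt "0 0 0" --pt "0 0 0" --pt "0 0 0" --pt "0 0 0" --pt "0 0 0" --pt "0 0 0" --pt "0 0 0" --pt "0 0 0" --pt "0 0 0" --spin '[0,0,0,0,0,0,0,0,0,0,0,0,0,0,0,0,0,0,0]' --claw '[1,1,1,1,1,-1,-1,-1,-1,-1,-1,-1,-1,-1,-1,-1,-1,-1,-1]'

```text
time: 21.25
position: [601.0, 162.7, 60.2]
orientation: [0.751, 0.661, 0.0, 0.0]
force: [0.2, 0.5, 0.7]
gripper_width: 29.8
grasp_force: 15.0
```

Emit:
play_rows --pt "0 0 2.0" --pt "0 0 3.5" --pt "0 0 3.0" --pt "-3.0 -1.6 0" --pt "-3.0 -1.6 0" --pt "-3.0 -1.6 0" --pt "-3.0 -1.6 -0.5" --pt "-2.5 -1.3 -0.5" --pt "-1.6 -0.85 -0.5" --pt "-0.8 -0.4 0" --pt "0 0 0" --pt "0 0 0" --spin '[0,0,0,0,0,0,0,0,0,0,0,0]' --claw '[-1,-1,-1,-1,-1,-1,-1,-1,-1,-1,-1,-1]'

```text
time: 22.25
position: [432.9, 73.2, 130.9]
orientation: [0.751, 0.66, 0.001, 0.001]
force: [0.0, 0.2, -0.4]
gripper_width: 30.0
grasp_force: 15.0
```

```bash
python3 al.py s7
```

```text
[433.45418665  73.30678279 131.02749101] [ 0.79896746  1.244378   -0.62850315] 29.983065278829336
sleeve row 201 col 337.6 [293, 294, 291, 289, 289, 283, 298, 325, 332, 329, 332, 339, 344, 345, 340, 340, 338, 336, 334, 315, 320, 382, 463, 461, 460, 459, 457, 451, 446, 446]
sleeve row 202 col 337.6 [285, 295, 291, 294, 294, 288, 291, 313, 330, 330, 332, 339, 340, 343, 344, 338, 337, 337, 332, 318, 341, 416, 461, 471, 463, 460, 456, 451, 447, 448]
pin row 222 col 336.2 [360, 359, 357, 351, 349, 344, 340, 336, 327, 292, 291, 295, 297, 292, 289, 288, 283, 309, 355, 346, 316, 313, 411, 505, 513, 510, 514, 513, 518, 507]
pin row 224 col 336.1 [340, 345, 341, 343, 345, 339, 341, 336, 330, 297, 289, 297, 301, 295, 288, 285, 283, 312, 353, 347, 321, 278, 282, 371, 507, 508, 502, 504, 506, 489]
```

Emit:
play_rows --pt "0 0 -0.9" --pt "0 0 -0.7" --pt "0 0 -0.3" --pt "0 0 -0.3" --pt "0 0 -0.3" --pt "0 0 -0.2" --pt "0 0 0" --spin '[0,0,0,0,0,0,0]' --claw '[-1,-1,-1,-1,-1,-1,-1]' --squeeze 8

```text
time: 22.88
position: [431.7, 73.3, 102.7]
orientation: [0.751, 0.661, -0.0, -0.0]
force: [1.1, -0.7, -1.5]
gripper_width: 30.5
grasp_force: 8.0
```

Emit:
play_rows --pt "0 0 -0.3" --pt "0 0 -0.3" --pt "0 0 -0.3" --pt "0 0 -0.3" --pt "0 0 0" --spin '[0,0,0,0,0]' --claw '[-1,-1,-1,-1,-1]'

```text
time: 23.3
position: [431.5, 73.2, 90.6]
orientation: [0.751, 0.661, -0.0, -0.0]
force: [-0.2, 0.5, -0.8]
gripper_width: 30.3
grasp_force: 8.0
```

Emit:
play_rows --pt "0 0 -0.2" --pt "0 0 -0.2" --pt "0 0 -0.2" --pt "0 0 -0.2" --pt "0 0 0" --spin '[0,0,0,0,0]' --claw '[-1,-1,-1,-1,-1]'

```text
time: 23.72
position: [431.7, 73.2, 82.8]
orientation: [0.751, 0.661, -0.0, -0.0]
force: [-0.8, 0.1, -0.6]
gripper_width: 30.3
grasp_force: 8.0
```

It has passed the 20 mm point with no resistance, so I'm continuing down to the seat.

Emit:
play_rows --pt "0 0 -0.2" --pt "0 0 -0.3" --pt "0 0 -0.3" --pt "0 0 -0.3" --pt "0 0 -0.2" --pt "0 0 0" --spin '[0,0,0,0,0,0]' --claw '[-1,-1,-1,-1,-1,-1]'

```text
time: 24.22
position: [431.5, 73.3, 69.6]
orientation: [0.751, 0.661, -0.0, -0.0]
force: [1.1, 0.0, -0.9]
gripper_width: 30.1
grasp_force: 8.0
```

Emit:
play_rows --pt "0 0 -0.1" --pt "0 0 -0.1" --pt "0 0 0" --spin '[0,0,0]' --claw '[-1,-1,-1]'

```text
time: 24.47
position: [432.1, 73.2, 68.2]
orientation: [0.751, 0.661, 0.0, 0.0]
force: [-0.8, 0.3, -0.1]
gripper_width: 30.4
grasp_force: 8.0
```

Emit:
play_rows --pt "0 0 0" --pt "0 0 0" --pt "0 0 0" --pt "0 0 0" --pt "0 0 -0.05" --pt "0 0 0" --pt "0 0 0" --pt "0 0 0" --pt "0 0 0" --pt "0 0 0" --spin '[0,0,0,0,0,0,0,0,0,0]' --claw '[0,0,0,0,0,-1,-1,-1,-1,-1]' --squeeze 15

```text
time: 25.3
position: [431.9, 73.2, 67.7]
orientation: [0.751, 0.661, -0.0, -0.0]
force: [0.1, -0.8, -1.0]
gripper_width: 30.0
grasp_force: 15.0
```

Emit:
play_rows --pt "0 0 1.0" --pt "0 0 2.0" --pt "0 0 2.0" --pt "0 0 1.5" --pt "-0.7 2.6 0" --pt "-1.0 3.6 0" --pt "-1.0 3.6 0" --pt "-1.0 3.6 0" --pt "-0.7 2.6 0" --pt "-0.3 1.2 0" --pt "0 0 -2.5" --pt "0 0 -2.5" --pt "0 0 -1.5" --pt "0 0 -0.8" --pt "0 0 -0.4" --pt "0 0 0" --pt "0 0 0" --spin '[0,0,0,0,0,0,0,0,0,0,0,0,0,0,0,0,0]' --claw '[-1,-1,-1,-1,-1,-1,-1,-1,-1,-1,-1,-1,-1,-1,-1,-1,-1]'

```text
time: 26.72
position: [385.6, 245.3, 56.5]
orientation: [0.751, 0.661, 0.0, 0.0]
force: [-0.5, -0.3, -0.1]
gripper_width: 30.2
grasp_force: 15.0
```

Emit:
play_rows --pt "0 0 -0.15" --pt "0 0 -0.15" --pt "0 0 -0.1" --pt "0 0 0" --spin '[0,0,0,0]' --claw '[-1,-1,-1,-1]' --squeeze 6

```text
time: 27.05
position: [385.1, 245.2, 51.9]
orientation: [0.751, 0.661, 0.0, 0.0]
force: [0.6, -0.4, -0.4]
gripper_width: 30.4
grasp_force: 6.0
```

Emit:
play_rows --pt "0 0 0" --pt "0 0 0" --pt "0 0 0" --pt "0 0 0" --pt "0 0 0" --pt "0 0 1.5" --pt "0 0 3.5" --pt "0 0 3.5" --pt "0 0 3.5" --pt "0 -3 2" --pt "0 -4 0" --pt "0 -4 0" --pt "0 -4 0" --pt "0 -4 0" --pt "0 -4 0" --pt "0 -4 0" --pt "0 -2 0" --pt "0 0 0" --pt "0 0 0" --spin '[0,0,0,0,0,0,0,0,0,0,0,0,0,0,0,0,0,0,0]' --claw '[0,0,0,0,0,0,0,0,0,0,0,0,0,0,0,0,0,0,0]'

```text
time: 28.63
position: [384.8, -45.5, 191.7]
orientation: [0.752, 0.659, 0.0, -0.0]
force: [-0.7, 0.6, 0.7]
gripper_width: 44.2
grasp_force: 0.0
```

```bash
python3 - <<'E'
from h import *
im=bot.camera("scene")[:,:,::-1]; t=bot.camera("top")[:,:,::-1]
o=np.zeros((600,800,3),np.uint8)
o[:300,:800]=cv2.resize(im[160:310,90:490],None,fx=2,fy=2)
o[300:600,:800]=cv2.resize(t[200:350,130:530],None,fx=2,fy=2)
cv2.imwrite("pics/c8.png",o);print(bot.state()["position"])
E
```

```text
[384.72515261 -43.96836274 191.53589744]
```

View pics/c8.png

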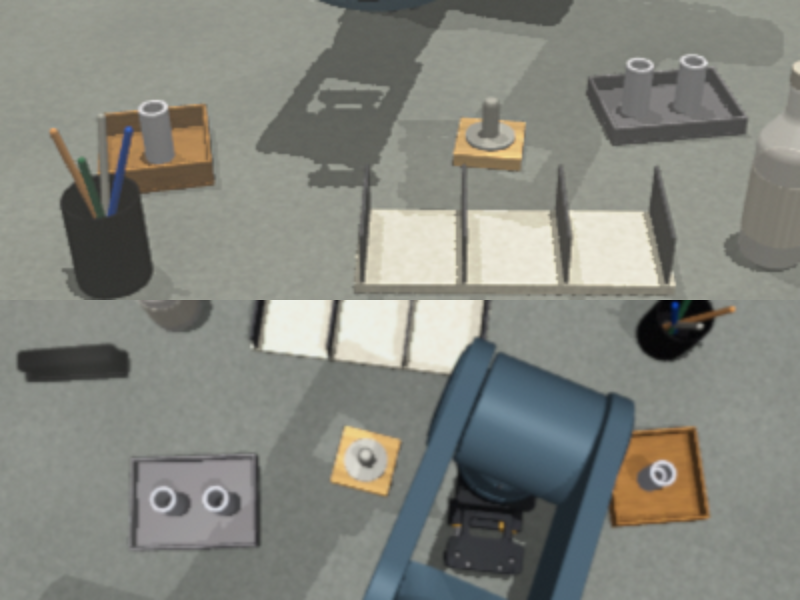

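Two sleeves stand upright in the tray at (640,88) and (692,85) in the crop, and one stands upright in the box at (155,130). The sorter is empty and the pencil cup, bottle and stapler are in place, so I'm handing in.

```bash
python3 -c "
from rig import bot
print(bot.finish_job())"
```

```text
the job is handed in; nothing more can be done
None
```

I tested all three sleeves on the pin and handed the job in at about 29 s: one stopped about 20 mm short and stands upright in the cardboard box, two reached the seat and stand upright in the tray, and the pencil cup, bottle and stapler look undisturbed in the last pictures; the hand-in returned no verdict.

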